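Pick, count and crate the square bars

TASK

Draw every bar out of the rack's tubes and lay them all on the black mat together, so that they can be counted; only then load each one lengthwise into a pocket of the crate insert (one bar to a pocket, any bar in any pocket), pushed fully home against the pocket's end. When all of them are home, press the pick-confirm button fully down and let it go; leave everything else on the bench where it is.

Things in the scene. Friction and masses are not known exactly. Their poses are not given: they have to be found in the camera images.
- bar1_center (a point): a square aluminium bar, 18 x 18 mm, 200 mm long, about 0.15 kg; the point is its very centre, its y axis runs along its length. Both ends are alike. It starts in the tube at rack x = -70 mm with 45 to 65 mm of it sticking out of the mouth; it may be absent
- bar2_center (a point): a square aluminium bar, 18 x 18 mm, 200 mm long, about 0.15 kg; the point is its very centre, its y axis runs along its length. Both ends are alike. It starts in the middle tube (rack x = 0) with 45 to 65 mm of it sticking out of the mouth; it may be absent
- bar3_center (a point): a square aluminium bar, 18 x 18 mm, 200 mm long, about 0.15 kg; the point is its very centre, its y axis runs along its length. Both ends are alike. It starts in the tube at rack x = +70 mm with 45 to 65 mm of it sticking out of the mouth; it may be absent
- rack: fixed stock rack: three level square steel tubes side by side (32 mm outside, 26 mm bore, plugged 158 mm inside) on a cradle, 76 mm high. Origin on the bench under the middle tube's mouth; the tubes' mouths are at rack y = 0 and face rack -y, the tubes run towards rack +y; they lie at rack x = -70, 0 and +70 mm, bore axes 60 mm and bore floors 47 mm above the bench
- mat: fixed black rubber counting mat, 260 mm (its x) by 260 mm (its y), 4 mm thick; origin at the centre of its underside, on the bench
- nest: fixed cardboard crate insert, 176 mm wide, 78 mm high; three level pockets open at nest y = 0, facing +y, and run 140 mm to -y to a solid end. Origin on the bench under the middle pocket's mouth. Pockets at nest x = -62, 0, +62 mm, 26 mm wide, 28 mm high (floor 42 mm above the bench), a 10 mm slit along the roof. A bar fully home stands out 60 mm; its centre is at nest y = -40 mm
- pocket1 (a point): centre of the mouth of the pocket at nest x = -62 mm, 56 mm above the bench
- pocket2 (a point): centre of the mouth of the pocket at nest x = 0 mm, 56 mm above the bench
- pocket3 (a point): centre of the mouth of the pocket at nest x = 62 mm, 56 mm above the bench
- confirm (a joint): travel of the pick-confirm button, m: 0 up, 0.006 fully pressed (5 N spring; it comes back up by itself)
- confirm_top (a point): centre of the top face of the pick-confirm button: a round black push button 36 mm across on a grey housing, pressed straight down
- tape_gun1: bystander: loose tape dispenser, about 170 x 60 x 66 mm; origin on its underside
- tape_gun2: bystander: another loose tape dispenser, the same
- tape_roll: bystander: clear roll of tape standing on its face, 96 mm across, 50 mm high; origin under its centre
- parts_carton: bystander: closed carton 90 x 130 x 60 mm; origin under its centre
- cutter: bystander: red box cutter 140 x 35 x 14 mm; origin under its centre
- label_roll: bystander: white label roll 80 mm across, 55 mm high; origin under its centre
- mug: bystander: white mug 80 mm across, 90 mm high; origin under its centre
Things that resemble listed ones, but are neither listed nor needed, are in the scene too. Of the things shaped like the part that bears confirm, the grey one is meant.

How it is judged (in metres and radians):
On the way, in this order (a step that is already met when the one before it is completed fails the run):
1. all bars lie on the mat, let go (x of bar1_center in the frame of mat between -0.125 and 0.125 m and y of bar1_center in the frame of mat between -0.11 and 0.11 m and z of each of bar1_center, bar2_center, bar3_center in the frame of mat below 0.022 m and linear speed of each of bar1, bar2, bar3 below 0.03 m/s and contact force between the fingers and bar1 below 0.3 N and x of bar2_center in the frame of mat between -0.125 and 0.125 m and y of bar2_center in the frame of mat between -0.11 and 0.11 m and contact force between the fingers and bar2 below 0.3 N and x of bar3_center in the frame of mat between -0.125 and 0.125 m and y of bar3_center in the frame of mat between -0.11 and 0.11 m and contact force between the fingers and bar3 below 0.3 N), for 0.2 s.
2. all bars are home in the pockets (x of bar1_center in the frame of nest between -0.08 and 0.08 m and y of bar1_center in the frame of nest between -0.06 and -0.03 m and z of bar1_center in the frame of nest between 0.04 and 0.072 m and angle between the y axis of each of bar1_center, bar2_center, bar3_center and the y axis of nest, either way round below 0.1 rad and x of bar2_center in the frame of nest between -0.08 and 0.08 m and y of bar2_center in the frame of nest between -0.06 and -0.03 m and z of bar2_center in the frame of nest between 0.04 and 0.072 m and x of bar3_center in the frame of nest between -0.08 and 0.08 m and y of bar3_center in the frame of nest between -0.06 and -0.03 m and z of bar3_center in the frame of nest between 0.04 and 0.072 m), for 0.2 s.
3. the confirm button is pressed (value of joint confirm above 0.0042 m), for 0.05 s.
At the end, for the whole second after the job is handed in: every bar that is present lies in a pocket of the insert, within 10 mm of fully home, at rest; the button has been pressed at least 4.2 mm after that and is up again (all of step 2 and linear speed of each of bar1, bar2, bar3 below 0.02 m/s and value of joint confirm below 0.002 m); the robot touches nothing.
It fails at once if something else on the bench is pushed more than 50 mm aside (distance of any of tape_gun1, tape_gun2, tape_roll, parts_carton, cutter, label_roll, mug from where it was at the start of the episode above 0.05 m).
Of bar1, bar2, bar3 only 2 to 3 are there at a start; the rules pass over those that are not, and their reading is None.
At some moment in a run one of bar1, bar2, bar3 may be knocked a few centimetres aside while the robot is not near it.
Once in a run the grip may slacken for a moment while it holds something.
It also fails if it takes over 210 s, if anything falls off the work surface, if the arm or the gripper's body presses on something with over 40 N, if the wrist force passes 120 N, or if a joint passes its speed limit or range.

ROBOT

A 6-joint arm with a two-finger parallel gripper is mounted at the origin on the work surface. World frame = base frame: x ahead of the robot, y to its left, z up, the work surface at z = 0. Lengths are in mm, angles in rad, forces in N, time in s.
With the tool pointing down it reaches from about 300 to 775 mm from the base axis. Payload 14.6 kg.
Tool frame: the origin (TCP) lies where the fingers leave the gripper's body, on its centre line; the fingertips stand 97 mm ahead of it and the grasp point (between the pads) lies ahead of it (grip_depth is the z of the grasp point in the tool frame, in mm); z points along the fingers, y is the line along which they close (so a half turn about z gives the same grasp; the last joint's range is limited). The gripper opens to 94 mm and grips with 3 to 60 N. Pads are 16 mm wide; open, the fingers measure 119 mm over their backs; the gripper's body (75 mm by 177 mm) begins 78 mm behind the grasp point.
Start: joints at [1.141, 0.3, 1.521, -0, 1.321, -0.067], TCP at [195.188, 514.19, 302.646] pointing down, gripper open.
Joint ranges: [-3.03, 3.03], [-0.79, 2.21], [0.23, 2.52], [-1.04, 4.18], [0, 3.07], [-2.55, 2.55]. Speed limits (rad/s): [2.22, 2.22, 2.57, 3.14, 3.14, 3.14].

INTERFACE

Orientations are given as [roll, pitch, yaw] about the fixed x, y, z axes, in that order (R = Rz(yaw) Ry(pitch) Rx(roll)).
In Python, from cell import read_state, camera, sign_off, regions_of, spot_point, grip_depth gives the robot as it stands. The module is installed in compiled form; this text tells all that it offers.
- The arm moves only by the tool send_rows, never from a script. Its argument "series" is a list of rows, each a list of 3 entries, a list of its own where there are three numbers: the shift along the world's x, y, z in mm, then the turn about the world's z in degrees, then the closure, from -1 (fully open) to 1 (shut), so that 0 is half open. A call has 1 to 12 rows; each row shifts and turns the commanded pose from where the row before left it; what a row does not reach is not made up. A row lasts 1/10 s, in which the tool goes at most 50 mm and 8.59 degrees, less where a joint would pass 70% of its speed; a pose out of reach is approached as far as the arm can. A call is refused whole if a number of a shift passes 50 or a number of a turn 8.59, either way. A call with a gripper value outside its range is refused whole. The fingers move at their own pace and stop on an object; "squeeze" is the grip in N (left out, the last holds). Time passes only in rows, so rows that do not move let the fingers close. It gives the time, the measured TCP pose, the force, the opening and the grip force at its end, in the units of the state.
- read_state(): the state, without advancing time (a new reading comes with each control period).
- camera(name): name is "side" or "top"; returns a dict with "color" (384x512x3 uint8, blue, green, red), "fx", "fy", "cx", "cy" (pixels), "camera_from_world" (4x4, takes a point from world to camera coordinates). Camera axes: x right, y down, z forward; pixel columns grow to the right and rows downward; lengths in mm; the calibration is good to about 2 mm. A picture is of the moment at which its call begins. There is no depth.
- sign_off(): hands the job in; it is judged then, once.
Trained networks look in a picture, given as the dict that the camera call returned (one of the last four; its "shot" number tells which), for a name from the list of things; names that differ only in an ending like _2 or _b are one class to them, and where a whole thing is asked for, a point or a joint stands for the part that bears it (a point fixed in the world has none). Each returns a list of dicts, best first, with "confidence" (0 to 1); they miss things now and then, are a little off and sometimes report something else, mostly with a low value. They report only what shows in the picture. A call takes as long as a camera call. They do not tell look-alikes from the thing itself.
- regions_of(thing, picture): "mask" (384x512 bool, what is visible of it).
- spot_point(thing, picture): "point" ([x, y, z] in mm, in the coordinates of the camera as it stood for that picture, good to about 4 mm: a listed point, or the origin of a listed thing).
The state is a dict: "clock": time; "joints": joint angles; "qd": joint speeds; "effort": joint torques, N m; "eef_pos": TCP position; "eef_rot": TCP orientation; "wrist_force": force on the tool from outside, world axes, zero at the start; "moment": the same for the moment, N m; "finger_gap": finger opening in mm; "finger_force": force on a finger pad.
Only numpy, scipy, OpenCV 4.12 (cv2) and the standard library are available. Lean on these libraries where they do the work, as an engineer would, in place of code of your own. Each camera call takes 0.05 s, during which the arm holds its last target. There are 200 camera calls.

## Working session

There is one attempt and no reset: what is moved stays moved. The work goes in short steps, Python scripts to look and compute and a tool call to move; the robot and the scene stay as the last step left them, time stands still between calls to the robot, and variables do not carry over. Pictures are saved under pics/ and viewed, at most 14 in all, crops included, and the job is handed in when it is done.

Besides the shell and the picture viewer there is one more tool, called after "Call:" as name([rows], argument=value, ...), one row to a line, values as JSON. send_rows: Moves the arm, as the interface text tells. Its arguments: {"type":"object","properties":{"series":{"type":"array"},"squeeze":{"type":"number"}},"required":["series"]}

```bash
mkdir -p pics; cat > h.py <<'E'
import numpy as np, cv2
from cell import *
def toW(p,c):
    M=np.linalg.inv(np.array(c["camera_from_world"])); return (M@np.append(p,1))[:3]
def px(p,c):
    q=np.array(c["camera_from_world"])@np.append(p,1); return np.array([c["fx"]*q[0]/q[2]+c["cx"],c["fy"]*q[1]/q[2]+c["cy"]])
def ray(u,v,c):
    M=np.linalg.inv(np.array(c["camera_from_world"])); d=M[:3,:3]@np.array([(u-c["cx"])/c["fx"],(v-c["cy"])/c["fy"],1]); return M[:3,3],d
def atz(u,v,z,c):
    o,d=ray(u,v,c); return o+d*(z-o[2])/d[2]
def tri(u1,c1,u2,c2):
    A=[];b=[]
    o1,d1=ray(*u1,c1);o2,d2=ray(*u2,c2)
    s=np.linalg.lstsq(np.c_[d1,-d2],o2-o1,rcond=None)[0]
    return (o1+d1*s[0]+o2+d2*s[1])/2, np.linalg.norm(o1+d1*s[0]-o2-d2*s[1])
E
python3 - <<'E'
from h import *
np.set_printoptions(precision=1,suppress=True)
print(grip_depth if not callable(grip_depth) else grip_depth(), read_state())
for n in ("top","side"):
    c=camera(n); cv2.imwrite(f"pics/{n}0.png",c["color"]); print(n,c["fx"],np.linalg.inv(np.array(c["camera_from_world"])))
    for t in ["bar1_center","rack","mat","nest","pocket1","pocket2","pocket3","confirm_top","tape_gun1","tape_roll","parts_carton","cutter","label_roll","mug"]:
        for r in spot_point(t,c)[:4]: 
            if r["confidence"]>.2: print(t,round(r["confidence"],2),toW(r["point"],c),px(toW(r["point"],c),c))
E
```

```text
78.39999999999999 {'clock': 0.0, 'joints': array([ 1.1,  0.3,  1.5,  0. ,  1.3, -0.1]), 'qd': array([-0., -0., -0., -0., -0., -0.]), 'effort': array([  0. , -53.2, -35.3,   0.1,   0. ,  -0. ]), 'eef_pos': array([195.1, 514.1, 302.1]), 'eef_rot': array([-3.1, -0. ,  2.8]), 'wrist_force': array([ 0. , -0.8, -0.8]), 'moment': array([-0.,  0., -0.]), 'finger_force': 0.0, 'finger_gap': 93.82472276565966}
top 369.23032084809813 [[   0.    -1.     0.2  370.7]
 [  -1.    -0.     0.     9.6]
 [  -0.    -0.2   -1.  1200.9]
 [   0.     0.     0.     1. ]]
bar1_center 0.56 [274.2 366.9  -1. ] [151. 281.]
bar1_center 0.53 [ 604.8 -211.4   56.5] [333.1 176. ]
rack 0.82 [549.2 189.3  -3.1] [208.4 196.1]
mat 0.64 [535.3  -9.8  -2.9] [268.7 200.4]
nest 0.59 [ 539.4 -208.2    0.7] [329.5 199.1]
pocket1 0.84 [ 477.7 -210.2   53. ] [333.7 216.4]
pocket1 0.83 [ 539.3 -208.6   56.4] [332.8 196.6]
pocket1 0.66 [ 603.7 -211.2   55.8] [333.  176.4]
pocket2 0.84 [ 477.7 -210.2   53. ] [333.7 216.4]
pocket2 0.83 [ 539.3 -208.6   56.4] [332.8 196.6]
pocket2 0.66 [ 603.7 -211.2   55.8] [333.  176.4]
pocket3 0.84
[... 1519 characters left out ...]
1]
pocket3 0.81 [ 601.3 -208.7   56.3] [284.2 166. ]
pocket3 0.66 [ 478.9 -206.9   57.2] [308.  176.4]
confirm_top 0.58 [712.2  55.7  22. ] [227.7 195.4]
confirm_top 0.54 [718.1 275.3  21.5] [191.8 226.2]
confirm_top 0.54 [854.  -77.8  23.5] [221.4 166.5]
confirm_top 0.4 [ 744.5 -111.2   20. ] [245.2 172.1]
tape_gun1 0.94 [275.8 366.1   1.8] [272.3 301.1]
tape_roll 0.88 [761.3 159.1  -1.3] [203.3 208.8]
tape_roll 0.62 [445.2 566.5   4.5] [195.3 318.1]
tape_roll 0.29 [617.3 234.4  56.3] [217.7 224.7]
parts_carton 0.84 [ 747.7 -241.5    1.3] [261.4 160.2]
cutter 0.7 [785.6   4.9   3.7] [222.  185.5]
label_roll 0.68 [ 467.3 -511.7    1.3] [341.9 152.2]
mug 0.57 [444.  566.8   3.6] [195.6 318.5]
```

View pics/top0.png

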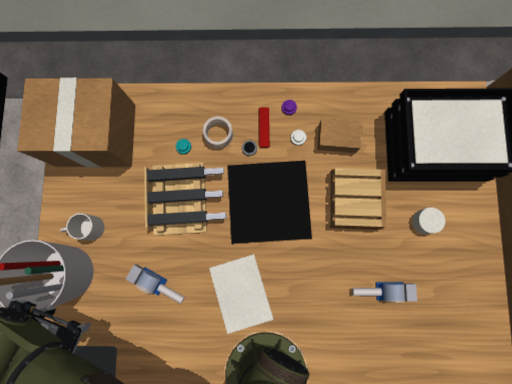

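View pics/side0.png

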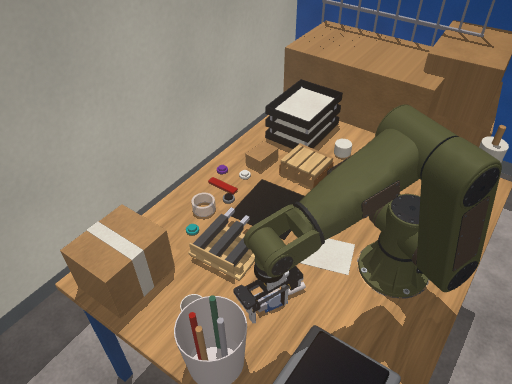

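The top view shows three bars sticking out at about (214,171), (213,194) and (216,216), the mat at (269,201), the nest at (357,198), and small buttons at (183,146), (249,148), (289,107) and (298,137). I'll zoom in for detail.

```bash
python3 - <<'E'
from h import *
np.set_printoptions(precision=1,suppress=True)
c=camera("top"); im=c["color"]
a=cv2.resize(im[90:250,140:400],None,fx=3,fy=3,interpolation=cv2.INTER_CUBIC); cv2.imwrite("pics/crop1.png",a)
for n in("top","side"):
  c=camera(n)
  for t in ["bar1_center","mat","nest","rack","confirm_top"]:
    for r in regions_of(t,c)[:6]:
        m=r["mask"].astype(np.uint8); 
        if m.sum()<15: continue
        cc=max(cv2.findContours(m,0,2)[0],key=cv2.contourArea); rr=cv2.minAreaRect(cc)
        bx=cv2.boxPoints(rr)
        z={"bar1_center":69,"mat":4,"nest":78,"rack":76,"confirm_top":20}[t]
        print(n,t,round(r["confidence"],2),m.sum(),rr, np.mean(c["color"][m>0],0),"W" ,[atz(*p,z,c)[:2] for p in bx] if n=="top" else "")
E
```

```text
top mat 0.91 6189 ((268.6171569824219, 201.95297241210938), (78.75835418701172, 79.85638427734375), 86.56636810302734) [20.  20.5 21. ] W [array([652.9, 130.8]), array([ 668.9, -133.9]), array([ 410. , -144.6]), array([393.7, 111.4])]
top nest 0.7 3282 ((357.5, 199.0), (60.0, 55.0), 90.0) [ 90.3 134.  164.8] W [array([ 622.6, -198.3]), array([ 622.5, -367.1]), array([ 437.9, -357.9]), array([ 437.4, -193.3])]
top rack 0.83 4168 ((174.75259399414062, 199.06723022460938), (70.52478790283203, 61.531429290771484), 87.79740142822266) [ 74.8  96.2 110.9] W [array([636.2, 387.5]), array([643.6, 193.6]), array([423.7, 179.7]), array([415.9, 367.7])]
top confirm_top 0.73 6191 ((268.6016845703125, 201.9937744140625), (78.7301254272461, 80.4819564819336), 86.49646759033203) [20.  20.6 21.2] W [array([648.7, 130.4]), array([ 664.9, -132.8]), array([ 409.6, -143.6]), array([393.1, 110.9])]
top confirm_top 0.64 104 ((298.0, 137.0), (10.0, 10.0), 90.0) [193.  199.4 201. ] W [array([761.1, -90.3]), array([ 761. , -123.4]), array([ 726.7, -122.8]), array([726.8, -89.9])]
top confirm_top 0.55 88 ((248.5, 147.0), (10.0, 9.0), 90.0) [28.5 26.2 26.4] W [array([727.2,  72. ]), array([727.1,  42.2]), array([693.,  42.]), array([693.1,  71.7])]
top confirm_top 0.4 82 ((288.5, 106.5), (9.0, 9.0), 90.0) [123.8  38.3  89.3] W [array([866. , -61.3]), array([865.8, -91.5]), array([834.1, -91.2]), array([834.3, -61.1])]
side mat 0.77 1614 ((263.5602722167969, 199.089599609375), (35.117462158203125, 68.90243530273438), 61.782649993896484) [36.8 42.  48. ] W 
side nest 0.56 1487 ((305.5, 165.0), (47.83523178100586, 36.79397964477539), 23.428691864013672) [ 84.5 123.7 154.3] W 
side rack 0.59 2602 ((226.58824157714844, 244.85296630859375), (64.65496826171875, 54.022056579589844), 30.963756561279297) [ 76.8  97.3 113.1] W 
side confirm_top 0.56 49 ((191.5, 227.5), (7.0, 7.0), 90.0) [138.4 142.2  45.3] W
```

View pics/crop1.png

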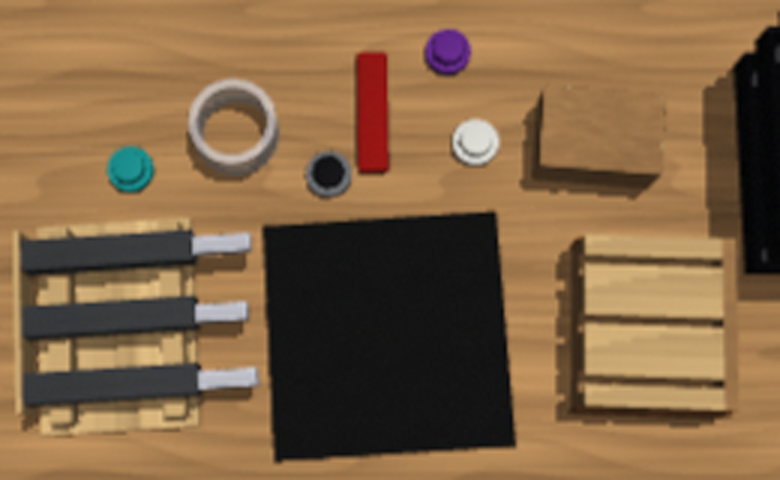

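The crop shows the grey housing with the black button at full-image px (249,147), which is about (711, 56) in the world. The bars' metal ends stick out to the right of the tubes. Next I'll measure the bars by colour, and the nest's slits.

```bash
python3 - <<'E'
from h import *
np.set_printoptions(precision=1,suppress=True)
c=camera("top"); s=camera("side")
def bl(c,roi):
    x0,x1,y0,y1=roi; im=c["color"][y0:y1,x0:x1].astype(int)
    m=((im[...,0]>120)&(im[...,0]-im[...,2]>-5)).astype(np.uint8)
    n,l,st,ce=cv2.connectedComponentsWithStats(m)
    out=[]
    for i in range(1,n):
        if st[i,4]>15:
            cc=cv2.findContours((l==i).astype(np.uint8),0,2)[0][0]+np.array([x0,y0]); bx=cv2.boxPoints(cv2.minAreaRect(cc))
            out.append((ce[i]+[x0,y0],st[i],cc))
    return out
for ce,st,cc in bl(c,(195,232,160,230)):
    P=cc.reshape(-1,2); L=P[:,0].min();R=P[:,0].max()
    eL=P[P[:,0]<=L+3].mean(0);eR=P[P[:,0]>=R-2].mean(0)
    print("top",ce,st, "axis ends W",atz(*eL,65,c),atz(*eR,65,c))
for ce,st,cc in bl(s,(200,275,185,250)):
    print("side",ce,st,cc.reshape(-1,2).min(0),cc.reshape(-1,2).max(0))
for y in (165,150): 
    for x in(620,549,479): print("pred side",x,y,px([x,y,65],s))
# nest slits: dark pixels per column
g=cv2.cvtColor(c["color"],6)
for u in (338,345,352,359,366,373,379):
    col=g[165:235,u].astype(int); print(u,[(165+i,int(col[i])) for i in range(1,69) if col[i]<col[i-1] and col[i]<=col[i+1] and col[i]<75], )
# tube ends: dark columns
for y in(171,173,194,196,216,218): print(y,[int(v) for v in g[y,195:230]])
for y in (62,): pass
for p in((711,56,22),): print(px(p,c),px(p,s))
for r in spot_point("mat",s)[:1]+spot_point("mat",c)[:1]: print(r["confidence"],r.keys())
E
```

```text
top [212.9 171. ] [ 9  8 19  7 98] axis ends W [618.8 190.1  65. ] [621.4 141.4  65. ]
top [213.4 193.8] [10 31 18  6 91] axis ends W [545.8 190.1  65. ] [548.4 139.4  65. ]
top [215.2 216. ] [ 11  53  20   7 109] axis ends W [475.4 185.2  65. ] [477.7 128.8  65. ]
side [228.9 211.7] [25 23  9  9 37] [225 208] [233 216]
side [244.2 219.1] [40 30  9  9 36] [240 215] [248 223]
pred side 620 165 [228.3 212.2]
pred side 549 165 [242.8 219.7]
pred side 479 165 [257.7 227.4]
pred side 620 150 [230.6 210. ]
pred side 549 150 [245.2 217.4]
pred side 479 150 [260.  225.1]
338 [(176, 69), (196, 64), (216, 70), (227, 39)]
345 [(176, 66), (196, 63), (216, 66), (227, 38)]
352 [(176, 67), (196, 66), (216, 65), (227, 38)]
359 [(177, 66), (196, 65), (216, 64), (227, 42)]
366 [(177, 70), (196, 66), (217, 66), (228, 39)]
373 [(177, 67), (197, 65), (217, 67), (228, 38)]
379 [(177, 43), (197, 41), (217, 41), (228, 40)]
171 [60, 60, 60, 61, 61, 61, 61, 61, 54, 162, 188, 187, 186, 186, 186, 186, 185, 186, 185, 184, 184, 185, 184, 185, 185, 185, 186, 187, 141, 139, 149, 149, 105, 44, 20]
173 [59, 61, 61, 6
[... 190 characters left out ...]
 69, 163, 188, 187, 187, 187, 188, 187, 186, 185, 186, 185, 186, 186, 186, 186, 186, 191, 126, 119, 132, 133, 132, 133, 81, 28]
196 [61, 62, 61, 62, 62, 62, 61, 61, 61, 56, 145, 163, 159, 156, 154, 158, 160, 158, 157, 157, 156, 160, 161, 152, 132, 120, 123, 100, 121, 131, 131, 130, 130, 94, 41]
216 [60, 61, 60, 61, 60, 61, 60, 61, 61, 61, 76, 167, 190, 190, 190, 189, 189, 189, 188, 188, 188, 187, 187, 187, 187, 188, 187, 188, 188, 188, 151, 138, 145, 145, 120]
218 [62, 61, 61, 61, 60, 61, 61, 62, 62, 62, 65, 164, 193, 194, 180, 174, 172, 163, 159, 155, 154, 159, 160, 157, 158, 156, 162, 162, 136, 133, 124, 122, 130, 132, 106]
[248.8 146.6] [227.9 195.6]
0.8 dict_keys(['point', 'confidence'])
```

Call:
send_rows([
  [[30,-40,0],-8.5,0],
  [[30,-40,0],-8.5,0],
  [[30,-40,0],-8.5,0],
  [[30,-40,0],-8.5,0],
  [[30,-40,0],-8.5,0],
  [[30,-40,0],-8.5,0],
  [[30,-40,0],-8.5,0],
  [[30,-40,0],-8.5,0],
], squeeze=50)

```text
clock: 3.15
eef_pos: [436.0, 192.3, 302.9]
eef_rot: [3.141, -0.0, 1.586]
wrist_force: [0.3, 0.1, -0.7]
finger_gap: 47.2
finger_force: 0.0
```

Call:
send_rows([
  [[41,-27,-20],2,0],
  [[0,0,-50],0,0],
  [[0,0,-50],0,0],
  [[0,0,-40],0,0],
  [[0,0,-9],0,0],
  [[0,0,0],0,0],
  [[0,0,0],0,1],
  [[0,0,0],0,1],
  [[0,0,0],0,1],
  [[0,0,0],0,1],
  [[0,0,0],0,1],
  [[0,0,0],0,1],
])

```text
clock: 4.35
eef_pos: [474.7, 168.9, 135.8]
eef_rot: [3.138, -0.001, 1.627]
wrist_force: [4.5, 0.7, 3.6]
finger_gap: 17.5
finger_force: 49.8
```

Call:
send_rows([
  [[1,-18,0],0,1],
  [[1,-18,0],0,1],
  [[0,0,0],0,1],
  [[0,0,0],0,0],
  [[0,0,0],0,0],
  [[0,0,0],0,0],
  [[-2,36,0],0,0],
  [[0,0,0],0,0],
  [[0,0,0],0,1],
  [[0,0,0],0,1],
  [[0,0,0],0,1],
  [[0,0,0],0,1],
])

```text
clock: 5.55
eef_pos: [474.2, 168.2, 134.9]
eef_rot: [3.141, 0.0, 1.626]
wrist_force: [12.6, -9.4, -2.3]
finger_gap: 18.8
finger_force: 6.3
```

```bash
python3 - <<'E'
from h import *
c=camera("top");cv2.imwrite("pics/a.png",cv2.resize(c["color"][140:260,140:300],None,fx=4,fy=4)); print(read_state())
E
```

```text
{'clock': 5.6, 'joints': array([ 2.68233039e-01,  4.09546119e-01,  1.80631387e+00, -2.91957787e-04,
        9.22902287e-01,  2.13132070e-01]), 'qd': array([ 0.00133034, -0.0006478 , -0.00121815, -0.00110175,  0.00311827,
       -0.00023342]), 'effort': array([  0.77242903, -52.34319091, -24.6249032 ,   0.18392959,
         1.73085652,  -0.13188588]), 'eef_pos': array([474.73872769, 168.4006052 , 135.14437702]), 'eef_rot': array([ 3.13877699e+00, -3.70668195e-04,  1.62607369e+00]), 'wrist_force': array([ 4.53750566, -0.79797295, -2.82775576]), 'moment': array([-0.24395013, -0.74717015, -0.08701903]), 'finger_force': 49.74084734916687, 'finger_gap': 17.50621993730679}
```

View pics/a.png

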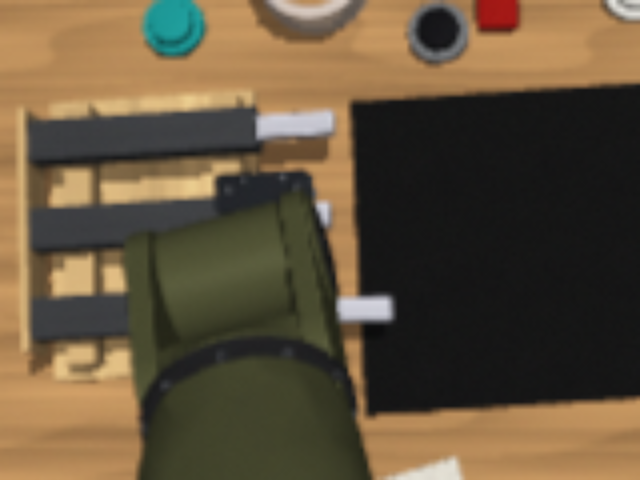

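The bar's tip is now at crop (393,309), so it has been drawn out as planned. I'll regrip about 12 mm higher so that the fingertips clear the mat.

Call:
send_rows([
  [[0,0,0],0,0],
  [[0,0,0],0,0],
  [[0,4,12],0,0],
  [[0,0,0],0,0.2],
  [[0,0,0],0,1],
  [[0,0,0],0,1],
  [[0,0,0],0,1],
  [[0,0,0],0,1],
  [[0,0,2],0,1],
  [[1,-20,0],0,1],
  [[1,-20,0],0,1],
  [[1,-20,0],0,1],
])

```text
clock: 6.8
eef_pos: [476.9, 112.1, 148.6]
eef_rot: [3.141, -0.0, 1.627]
wrist_force: [1.2, 1.5, -1.0]
finger_gap: 17.4
finger_force: 49.7
```

Call:
send_rows([
  [[1,-20,0],0,1],
  [[1,-20,0],0,1],
  [[1,-20,0],0,1],
  [[0,-25,0],0,1],
  [[0,-30,0],0,1],
  [[0,-32,0],0,1],
  [[0,0,-10],0,1],
  [[0,0,0],0,1],
])

```text
clock: 7.6
eef_pos: [479.2, -34.5, 137.5]
eef_rot: [-3.139, -0.001, 1.625]
wrist_force: [0.1, 0.4, -1.9]
finger_gap: 17.4
finger_force: 49.7
```

```bash
python3 - <<'E'
from h import *
c=camera("top");s=camera("side");a=cv2.resize(c["color"][140:260,160:300],None,fx=2.8,fy=2.8);b=cv2.resize(s["color"][150:270,200:340],None,fx=2.8,fy=2.8);cv2.imwrite("pics/b.png",np.hstack([a,b])); print(read_state())
E
```

```text
{'clock': 7.7, 'joints': array([-1.46148218e-01,  3.62662294e-01,  1.86587925e+00,  1.23880360e-04,
        9.14227498e-01, -2.02797248e-01]), 'qd': array([ 0.0101565 , -0.00865686, -0.00744202, -0.001243  ,  0.00183594,
       -0.00138638]), 'effort': array([-8.92004371e-01, -4.88893354e+01, -2.74773234e+01,  5.23023633e-02,
       -2.09993095e-02, -5.72957171e-03]), 'eef_pos': array([479.6443488 , -33.59097193, 138.43418447]), 'eef_rot': array([-3.14046011e+00, -3.32964228e-04,  1.62736949e+00]), 'wrist_force': array([-0.14426904, -0.24689003, -0.00164693]), 'moment': array([-0.06488115,  0.10751926,  0.01539807]), 'finger_force': 49.70289409160614, 'finger_gap': 17.756979085787492}
```

View pics/b.png

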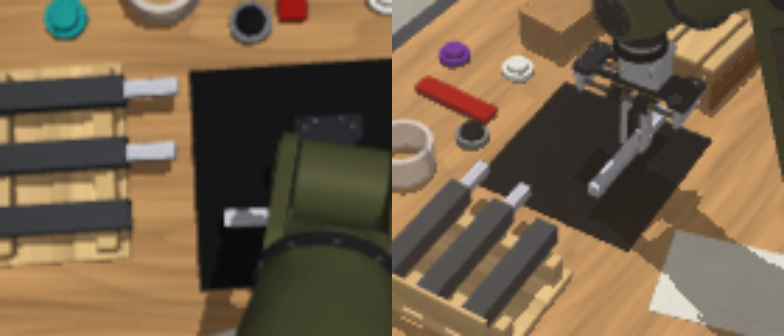

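Bar 3 hangs level and clear above the mat. I'll lower and release it, then go for bar 2.

Call:
send_rows([
  [[0,0,-18],0,1],
  [[0,0,-12],0,1],
  [[0,0,-2],0,1],
  [[0,0,0],0,0.3],
  [[0,0,0],0,0],
  [[0,0,0],0,0],
  [[0,0,40],0,0],
  [[0,0,40],0,0],
  [[17,50,10],0,0],
  [[17,50,0],0,0],
  [[17,50,0],0,0],
  [[16,49,0],0,0],
])

```text
clock: 8.9
eef_pos: [543.8, 156.4, 196.9]
eef_rot: [3.14, -0.0, 1.627]
wrist_force: [0.6, -0.5, -0.1]
finger_gap: 47.1
finger_force: 0.0
```

```bash
python3 - <<'E'
from h import *
s=camera("side"); c=camera("top");a=cv2.resize(c["color"][140:260,180:320],None,fx=2.8,fy=2.8);b=cv2.resize(s["color"][150:270,200:340],None,fx=2.8,fy=2.8);cv2.imwrite("pics/c.png",np.hstack([a,b])); r=read_state();print(r["eef_pos"],r["eef_rot"],r["clock"])
E
```

```text
[544.03471941 159.01413281 196.45401719] [ 3.14014249e+00 -8.24547876e-04  1.63128483e+00] 9.0
```

View pics/c.png

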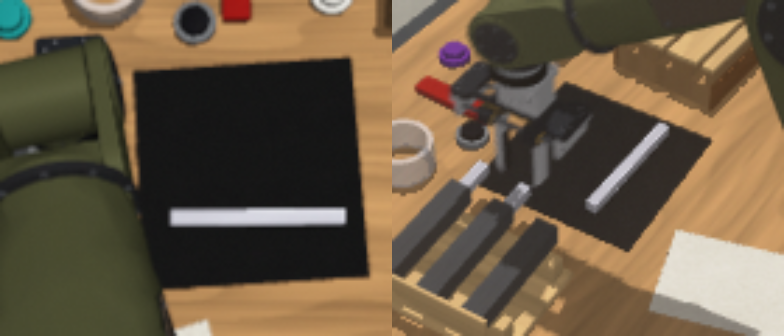

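Bar 3 lies flat on the mat and is fully visible. Next is bar 2, using the same sequence.

Call:
send_rows([
  [[2,7,-25],0,0],
  [[0,0,-24],0,0],
  [[0,0,0],0,0.3],
  [[0,0,0],0,1],
  [[0,0,0],0,1],
  [[0,0,0],0,1],
  [[0,0,0],0,1],
  [[1,-20,0],0,1],
  [[1,-20,0],0,1],
  [[0,0,0],0,1],
  [[0,0,0],0,0],
  [[0,0,0],0,0],
])

```text
clock: 10.2
eef_pos: [547.3, 122.1, 147.0]
eef_rot: [-3.141, -0.0, 1.627]
wrist_force: [0.3, 0.7, -0.1]
finger_gap: 30.6
finger_force: 0.0
```

Call:
send_rows([
  [[0,0,0],0,0],
  [[-2,40,0],0,0],
  [[0,3,0],0,0.2],
  [[0,0,0],0,1],
  [[0,0,0],0,1],
  [[0,0,0],0,1],
  [[0,0,0],0,1],
  [[0,0,2],0,1],
  [[1,-20,0],0,1],
  [[1,-20,0],0,1],
  [[1,-20,0],0,1],
  [[1,-20,0],0,1],
])

```text
clock: 11.4
eef_pos: [549.4, 83.5, 149.2]
eef_rot: [3.142, -0.0, 1.627]
wrist_force: [1.1, -0.0, -1.7]
finger_gap: 17.1
finger_force: 50.0
```

Call:
send_rows([
  [[1,-20,0],0,1],
  [[1,-20,0],0,1],
  [[0,-25,0],0,1],
  [[0,-30,0],0,1],
  [[0,-30,0],0,1],
  [[0,0,-10],0,1],
  [[0,0,0],0,1],
])

```text
clock: 12.1
eef_pos: [550.7, -40.9, 137.9]
eef_rot: [-3.139, -0.001, 1.625]
wrist_force: [0.2, 0.7, -1.8]
finger_gap: 17.3
finger_force: 50.0
```

```bash
python3 - <<'E'
from h import *
s=camera("side"); c=camera("top");a=cv2.resize(c["color"][140:260,180:320],None,fx=2.8,fy=2.8);b=cv2.resize(s["color"][150:270,200:340],None,fx=2.8,fy=2.8);cv2.imwrite("pics/d.png",np.hstack([a,b])); r=read_state();print(r["eef_pos"],r["eef_rot"],r["clock"])
E
```

```text
[551.21760151 -39.92797014 138.86049804] [-3.14068916e+00 -2.72404430e-04  1.62731468e+00] 12.2
```

View pics/d.png

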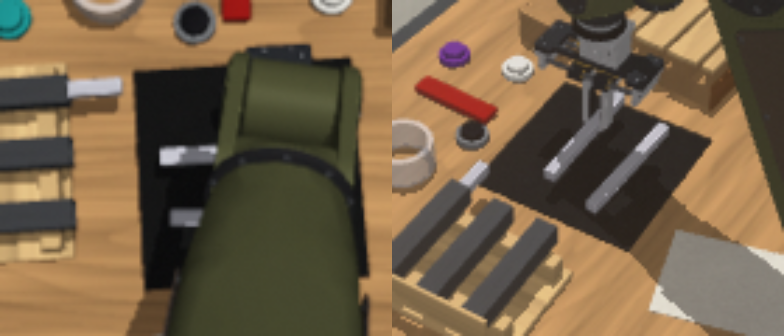

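Bar 2 is held level over the mat, beside bar 3. I'll lower it, then go to bar 1.

Call:
send_rows([
  [[0,0,-18],0,1],
  [[0,0,-12],0,1],
  [[0,0,-3],0,1],
  [[0,0,0],0,0.3],
  [[0,0,0],0,0],
  [[0,0,0],0,0],
  [[0,0,40],0,0],
  [[0,0,40],0,0],
  [[18,50,10],0,0],
  [[18,50,0],0,0],
  [[18,50,0],0,0],
  [[15,50,0],0,0],
])

```text
clock: 13.4
eef_pos: [616.8, 149.5, 196.2]
eef_rot: [3.14, -0.0, 1.626]
wrist_force: [0.7, -0.0, -0.0]
finger_gap: 47.0
finger_force: 0.0
```

Call:
send_rows([
  [[0,5,-20],0,0],
  [[0,0,-22],0,0],
  [[0,0,-5],0,0],
])

```text
clock: 13.7
eef_pos: [615.5, 152.9, 146.3]
eef_rot: [-3.139, 0.0, 1.628]
wrist_force: [0.1, -0.6, -0.1]
finger_gap: 46.9
finger_force: 0.0
```

Call:
send_rows([
  [[4,7,0],0,0],
  [[0,0,0],0,0.3],
  [[0,0,0],0,1],
  [[0,0,0],0,1],
  [[0,0,0],0,1],
  [[0,0,0],0,1],
  [[1,-20,0],0,1],
  [[1,-19,0],0,1],
  [[0,0,0],0,1],
  [[0,0,0],0,0],
  [[0,0,0],0,0],
  [[0,0,0],0,0],
])

```text
clock: 14.9
eef_pos: [622.2, 121.2, 148.2]
eef_rot: [-3.141, -0.0, 1.627]
wrist_force: [-0.0, -0.3, -0.5]
finger_gap: 38.2
finger_force: 0.0
```

Call:
send_rows([
  [[-2,40,0],0,0],
  [[0,3,0],0,0.2],
  [[0,0,0],0,1],
  [[0,0,0],0,1],
  [[0,0,0],0,1],
  [[0,0,0],0,1],
  [[0,0,2],0,1],
  [[1,-20,0],0,1],
  [[1,-20,0],0,1],
  [[1,-20,0],0,1],
  [[1,-20,0],0,1],
])

```text
clock: 16.0
eef_pos: [624.1, 82.7, 150.1]
eef_rot: [-3.141, 0.0, 1.627]
wrist_force: [0.6, 0.3, -2.6]
finger_gap: 17.1
finger_force: 50.0
```

Call:
send_rows([
  [[1,-20,0],0,1],
  [[1,-20,0],0,1],
  [[0,-25,0],0,1],
  [[0,-30,0],0,1],
  [[0,-26,0],0,1],
  [[0,0,-10],0,1],
  [[0,0,0],0,1],
])

```text
clock: 16.7
eef_pos: [626.0, -37.9, 139.4]
eef_rot: [-3.141, -0.0, 1.625]
wrist_force: [0.9, -2.1, 3.0]
finger_gap: 17.4
finger_force: 50.0
```

```bash
python3 - <<'E'
from h import *
s=camera("side"); c=camera("top");a=cv2.resize(c["color"][140:260,180:320],None,fx=2.8,fy=2.8);b=cv2.resize(s["color"][150:270,200:340],None,fx=2.8,fy=2.8);cv2.imwrite("pics/e.png",np.hstack([a,b])); r=read_state();print(r["eef_pos"],r["eef_rot"],r["clock"])
E
```

```text
[626.33089561 -36.7709075  140.42639447] [-3.14155657e+00 -3.55382280e-05  1.62727044e+00] 16.8
```

View pics/e.png

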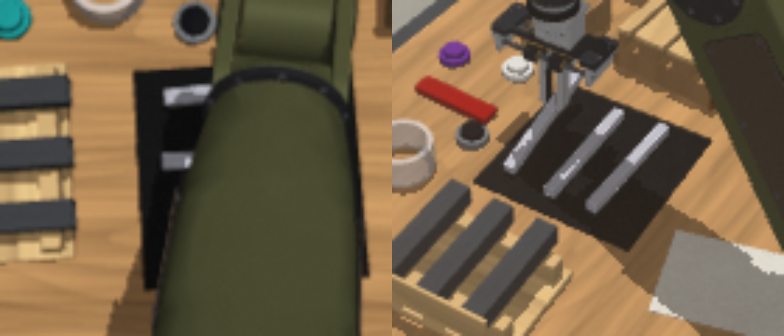

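All three bars are out; bar 1 is hanging over the mat. I'll lower it, let go, and move clear to measure.

Call:
send_rows([
  [[0,0,-18],0,1],
  [[0,0,-13],0,1],
  [[0,0,-3],0,1],
  [[0,0,0],0,0.3],
  [[0,0,0],0,0],
  [[0,0,0],0,0],
  [[0,0,40],0,0],
  [[0,0,50],0,0],
  [[-30,50,50],0,0],
  [[-30,50,30],0,0],
  [[-30,50,0],0,0],
  [[-10,50,0],0,0],
])

```text
clock: 18.0
eef_pos: [546.7, 126.4, 252.6]
eef_rot: [3.141, -0.0, 1.626]
wrist_force: [1.3, -0.0, 0.1]
finger_gap: 47.1
finger_force: 0.0
```

```bash
cat > bars.py <<'E'
from h import *
np.set_printoptions(precision=1,suppress=True)
def bars(c,z=22,roi=(225,315,158,246),nm=None):
    x0,x1,y0,y1=roi; m=np.zeros(c["color"].shape[:2],np.uint8); m[y0:y1,x0:x1]=(c["color"][y0:y1,x0:x1].min(2)>95)
    # keep inside mat region only
    for cc in cv2.findContours(m,0,2)[0]:
        if cv2.contourArea(cc)<80: continue
        P=np.array([atz(*p,z,c)[:2] for p in cc.reshape(-1,2).astype(float)],np.float32)
        (cx,cy),(w,h),a=cv2.minAreaRect(P); b=cv2.boxPoints(((cx,cy),(w,h),a)); e=[b[1]-b[0],b[2]-b[1]]; e=max(e,key=np.linalg.norm); e*=np.sign(e[1])
        print("bar c",[round(cx,1),round(cy,1)],"len",round(max(w,h)),round(min(w,h)),"axis deg",round(np.degrees(np.arctan2(e[1],e[0])),1))
if __name__=="__main__":
    c=camera("top"); bars(c); cv2.imwrite("pics/f.png",cv2.resize(c["color"][130:260,190:390],None,fx=3,fy=3))
    g=cv2.cvtColor(c["color"],6).astype(float)
    for v0 in(177,196,217):   # slit subpixel lines
        pts=[]
        for u in range(338,376):
            w=np.clip(110-g[v0-4:v0+5,u],0,None); pts.append(atz(u,(w*np.arange(v0-4,v0+5)).sum()/w.sum(),78,c)[:2])
        pts=np.array(pts); k=np.polyfit(pts[:,1],pts[:,0],1); print("slit x at y=-209",np.polyval(k,-209),"axis deg",90-np.degrees(np.arctan(k[0])))
    r=read_state();print(r["eef_pos"],r["clock"])
E
python3 bars.py
```

```text
bar c [478.3, -21.3] len 195 19 axis deg 90.2
bar c [548.5, -10.6] len 194 20 axis deg 93.0
bar c [624.1, -8.8] len 193 20 axis deg 93.0
slit x at y=-209 600.857769448717 axis deg 88.47243771053114
slit x at y=-209 538.9194078190534 axis deg 88.41060760014057
slit x at y=-209 477.0314489068937 axis deg 88.19781723998139
[545.7 132.7 252.3] 18.05
```

View pics/f.png

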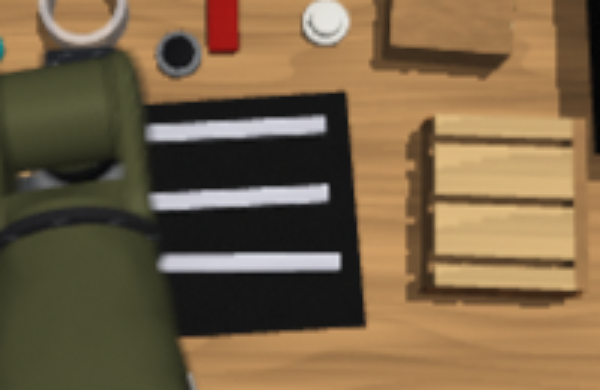

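All three bars are on the mat at crop (235,128), (240,196) and (250,262), and released. I'll pick up bar 3 about 30 mm behind its centre.

Call:
send_rows([
  [[-24,-42,-30],-3,0],
  [[-24,-42,-30],0,0],
  [[-20,-42,-30],0,0],
  [[0,0,-25],0,0],
  [[0,0,0],0,0],
])

```text
clock: 18.55
eef_pos: [486.8, 13.0, 144.6]
eef_rot: [-3.137, -0.0, 1.573]
wrist_force: [0.0, -0.1, 0.4]
finger_gap: 47.4
finger_force: 0.0
```

```bash
python3 - <<'E'
from h import *
s=camera("side"); b=cv2.resize(s["color"][150:270,230:350],None,fx=4,fy=4);cv2.imwrite("pics/g.png",b); r=read_state();print(r["eef_pos"],r["eef_rot"],r["clock"])
# project bar3 lines at expected pose
print([px(p,s) for p in ([478,79,22],[478,9,22],[478,-121,22])])
E
```

```text
[487.83749513  13.51597972 146.36844483] [-3.13929966e+00 -2.68704743e-04  1.57405339e+00] 18.6
[array([270.61398191, 221.83887504]), array([280.3369306 , 211.54384891]), array([297.22709578, 193.65990265])]
```

Call:
send_rows([
  [[-10,-4,0],0,0],
  [[0,0,-20],0,0],
  [[0,0,-15],0,0],
  [[0,0,-6],0,0],
  [[0,0,0],0,0],
])

```text
clock: 19.1
eef_pos: [478.1, 9.8, 106.3]
eef_rot: [-3.142, 0.0, 1.575]
wrist_force: [-0.2, -0.8, 0.8]
finger_gap: 46.8
finger_force: 0.0
```

Call:
send_rows([
  [[0,0,0],0,0.3],
  [[0,0,0],0,1],
  [[0,0,0],0,1],
  [[0,0,0],0,1],
  [[0,0,0],0,1],
  [[0,0,20],0,1],
  [[0,0,23],0,1],
  [[0,-20,0],-1.8,1],
  [[0,-20,0],0,1],
  [[0,-10,0],0,1],
  [[0,0,0],0,1],
])

```text
clock: 20.2
eef_pos: [478.0, -41.2, 148.8]
eef_rot: [-3.141, -0.0, 1.542]
wrist_force: [-0.3, 0.5, -1.0]
finger_gap: 17.8
finger_force: 50.0
```

```bash
python3 - <<'E'
from h import *
s=camera("side"); b=cv2.resize(s["color"][130:250,230:350],None,fx=4,fy=4);cv2.imwrite("pics/g.png",b); r=read_state();print(r["eef_pos"],r["eef_rot"],r["clock"])
E
```

```text
[477.9810912  -40.58790063 148.74467571] [-3.14106778e+00 -1.55663204e-04  1.54212712e+00] 20.25
```

View pics/g.png

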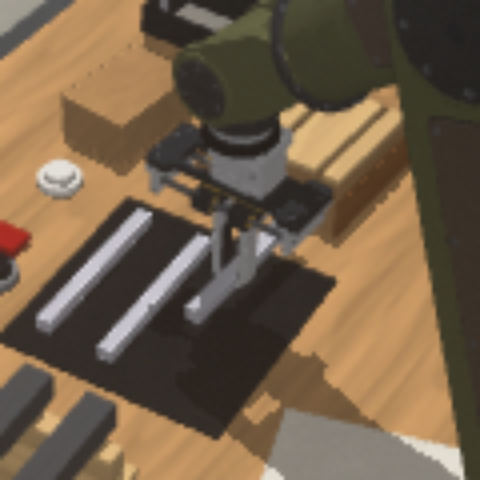

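Bar 3 is held level and the other two are undisturbed. I'll insert it along the nest axis (yaw 88.4°, shifted +4 mm in x first).

Call:
send_rows([
  [[4,0,0],0,1],
  [[0,-20,0],0,1],
  [[-1,-20,0],0,1],
  [[-1,-20,0],0,1],
  [[0,0,0],0,1],
])

```text
clock: 20.75
eef_pos: [480.3, -101.3, 148.9]
eef_rot: [3.142, 0.0, 1.542]
wrist_force: [0.5, 0.8, -1.2]
finger_gap: 17.6
finger_force: 50.0
```

Call:
send_rows([
  [[0,-20,0],0,1],
  [[-1,-20,0],0,1],
  [[0,-20,0],0,1],
  [[-1,-20,0],0,1],
  [[0,-12,0],0,1],
  [[0,0,0],0,1],
])

```text
clock: 21.35
eef_pos: [478.3, -192.7, 148.8]
eef_rot: [-3.142, -0.0, 1.542]
wrist_force: [-0.4, -0.6, -1.5]
finger_gap: 17.4
finger_force: 50.0
```

```bash
python3 - <<'E'
from h import *
s=camera("side"); b=cv2.resize(s["color"][110:230,240:360],None,fx=4,fy=4);c=camera("top");a=cv2.resize(c["color"][140:260,240:390],None,fx=2.6,fy=4);cv2.imwrite("pics/i.png",np.hstack([b,a[:480,:310]]));r=read_state();print(r["eef_pos"],r["eef_rot"],r["clock"])
E
```

```text
[ 478.22815347 -191.65613518  148.78659883] [-3.14126714e+00 -3.64988509e-04  1.54322933e+00] 21.45
```

View pics/i.png

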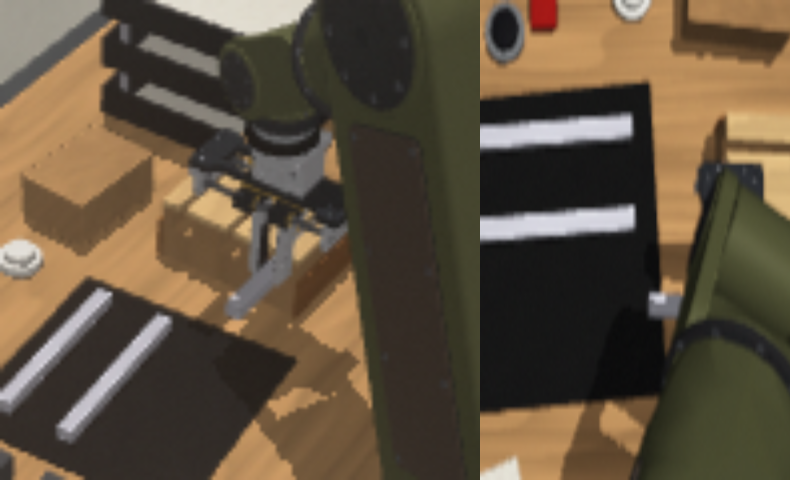

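Bar 3 is inserted without contact force. I'll release, regrip near its end, and push it home.

Call:
send_rows([
  [[0,0,0],0,0.3],
  [[0,0,0],0,0],
  [[0,0,0],0,0],
  [[1,45,-4],0,0],
  [[0,0,0],0,0],
  [[0,0,0],0,1],
  [[0,0,0],0,1],
  [[0,0,0],0,1],
  [[0,0,0],0,1],
  [[0,0,0],0,1],
])

```text
clock: 22.45
eef_pos: [479.1, -147.9, 145.0]
eef_rot: [3.142, 0.0, 1.543]
wrist_force: [0.4, 0.1, -0.0]
finger_gap: 17.4
finger_force: 50.0
```

Call:
send_rows([
  [[0,-12,0],0,1],
  [[-1,-8,0],0,1],
  [[0,-3,0],0,1],
  [[0,-3,0],0,1],
  [[0,-3,0],0,1],
  [[0,0,0],0,1],
])

```text
clock: 23.05
eef_pos: [478.1, -176.9, 145.0]
eef_rot: [3.141, 0.0, 1.543]
wrist_force: [-1.1, -1.3, 0.1]
finger_gap: 17.3
finger_force: 50.0
```

Call:
send_rows([
  [[0,-3,0],0,1],
  [[0,-3,0],0,1],
  [[0,0,0],0,1],
])

```text
clock: 23.35
eef_pos: [478.2, -178.4, 144.9]
eef_rot: [-3.14, -0.009, 1.543]
wrist_force: [1.6, 41.9, 13.9]
finger_gap: 17.8
finger_force: 50.0
```

Firm stop, so bar 3 is home. Releasing and moving to bar 2.

Call:
send_rows([
  [[0,2,0],0,0.3],
  [[0,0,0],0,0],
  [[0,0,0],0,0],
  [[0,0,40],0,0],
  [[0,10,30],0,0],
  [[17,45,0],1.5,0],
  [[17,45,0],1.5,0],
  [[17,45,0],1.6,0],
  [[17,45,0],0,0],
  [[0,5,-20],0,0],
  [[0,0,-30],0,0],
  [[0,0,0],0,0],
])

```text
clock: 24.55
eef_pos: [544.8, 14.6, 161.7]
eef_rot: [-3.136, -0.0, 1.624]
wrist_force: [-0.1, 0.4, 0.7]
finger_gap: 46.9
finger_force: 0.0
```

```bash
python3 - <<'E'
from bars import *
c=camera("top"); s=camera("side"); bars(c); r=read_state();print(r["eef_pos"],r["eef_rot"],r["clock"])
im=c["color"].min(2)
for v in (212,214,215,216,217,218,219): print(v,[int(x) for x in im[v,306:334]])
for y in(-149,-144,-139): print(px([479,y,60],c),px([479,y,42],c))
E
```

```text
[546.2  14.1 165.4] [-3.1  0.   1.6] 24.65
212 [19, 19, 19, 47, 87, 97, 99, 98, 98, 98, 98, 97, 97, 97, 97, 97, 97, 97, 96, 67, 51, 50, 51, 51, 39, 28, 28, 28]
214 [20, 20, 20, 32, 85, 98, 100, 90, 185, 201, 197, 195, 193, 192, 190, 194, 194, 190, 182, 177, 167, 159, 159, 153, 146, 143, 102, 80]
215 [20, 20, 19, 26, 81, 96, 96, 83, 190, 209, 207, 206, 207, 206, 206, 206, 205, 205, 205, 205, 205, 205, 205, 205, 206, 205, 145, 106]
216 [21, 20, 20, 24, 79, 94, 94, 81, 189, 209, 206, 206, 206, 205, 205, 205, 205, 206, 206, 206, 206, 206, 206, 206, 206, 207, 175, 158]
217 [20, 21, 20, 18, 66, 79, 80, 74, 190, 208, 206, 205, 206, 205, 205, 204, 205, 206, 206, 206, 206, 206, 206, 206, 207, 207, 207, 208]
218 [20, 20, 19, 13, 39, 51, 52, 62, 190, 213, 210, 211, 211, 208, 207, 209, 209, 208, 208, 209, 209, 210, 211, 210, 211, 211, 209, 187]
219 [20, 20, 15, 12, 31, 48, 51, 59, 158, 179, 177, 178, 180, 175, 174, 174, 173, 173, 174, 174, 175, 178, 179, 180, 179, 179, 172, 123]
[314.2 215.8] [313.4 216.3]
[312.5 215.8] [311.8 216.3]
[310.9 215.8] [310.2 216.3]
```

Bar 3's end shows at y≈-148, so it is home. I'll check numerically that bar 2 hasn't been moved.

```bash
python3 - <<'E'
from bars import *
s=camera("side"); 
from itertools import product
g=s["color"].min(2)
for nm,(cx,cy) in {"bar2":(548.5,-10.6),"bar1":(624.1,-8.8)}.items():
    row=[]
    for t in (-110,-95,-80,-60,-40,80,95,110):
        v=[]
        for o in(-25,-16,-5,0,5,16,25):
            p=[cx+o-t*.052,cy+t,22]; u=np.round(px(p,s)).astype(int); v.append(int(g[u[1],u[0]]))
        row.append((t,v))
    print(nm,*row,sep="\n")
E
```

```text
bar2
(-110, [56, 56, 105, 109, 112, 112, 64])
(-95, [38, 38, 106, 110, 114, 41, 88])
(-80, [38, 85, 166, 190, 140, 88, 106])
(-60, [37, 102, 191, 193, 134, 105, 113])
(-40, [38, 68, 151, 104, 114, 113, 40])
(80, [32, 85, 114, 113, 116, 32, 31])
(95, [31, 104, 192, 192, 153, 30, 31])
(110, [30, 65, 128, 94, 39, 38, 32])
bar1
(-110, [37, 38, 48, 88, 70, 69, 98])
(-95, [38, 37, 186, 148, 148, 69, 88])
(-80, [40, 69, 204, 193, 193, 36, 114])
(-60, [41, 104, 70, 33, 50, 114, 43])
(-40, [40, 50, 60, 114, 114, 40, 45])
(80, [41, 103, 198, 194, 190, 41, 55])
(95, [40, 102, 197, 196, 191, 41, 68])
(110, [40, 111, 112, 122, 42, 41, 67])
```

Call:
send_rows([
  [[1,5,-20],0,0],
  [[0,0,-20],0,0],
  [[0,0,-15],0,0],
  [[0,0,-4],0,0],
  [[0,0,0],0,0],
])

```text
clock: 25.2
eef_pos: [547.3, 19.3, 106.3]
eef_rot: [3.142, 0.0, 1.623]
wrist_force: [0.3, -0.1, 0.6]
finger_gap: 47.2
finger_force: 0.0
```

Call:
send_rows([
  [[0,0,0],0,0.3],
  [[0,0,0],0,1],
  [[0,0,0],0,1],
  [[0,0,0],0,1],
  [[0,0,0],0,1],
  [[0,0,20],0,1],
  [[0,0,22],0,1],
  [[0,-20,0],-2.3,1],
  [[0,-20,0],-2.3,1],
  [[0,-10,0],0,1],
  [[0,0,0],0,1],
])

```text
clock: 26.3
eef_pos: [547.0, -31.3, 147.7]
eef_rot: [-3.141, -0.0, 1.543]
wrist_force: [-0.3, 0.3, -1.0]
finger_gap: 17.4
finger_force: 50.0
```

Call:
send_rows([
  [[-3,0,1],0,1],
  [[0,-20,0],0,1],
  [[-1,-20,0],0,1],
  [[-1,-20,0],0,1],
  [[0,-10,0],0,1],
  [[0,0,0],0,1],
])

```text
clock: 26.9
eef_pos: [542.0, -100.7, 148.9]
eef_rot: [-3.141, -0.0, 1.543]
wrist_force: [0.1, 0.4, -1.6]
finger_gap: 17.5
finger_force: 50.0
```

```bash
python3 - <<'E'
from h import *
s=camera("side"); b=cv2.resize(s["color"][110:230,220:360],None,fx=4,fy=4);cv2.imwrite("pics/j.png",b);r=read_state();print(r["eef_pos"],r["eef_rot"],r["clock"])
E
```

```text
[ 542.07780248 -100.07361752  148.8639152 ] [-3.14138159e+00 -1.87531870e-04  1.54306123e+00] 26.95
```

View pics/j.png

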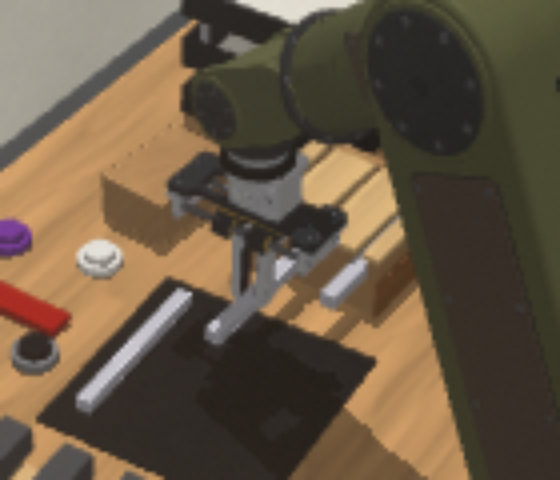

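Bar 3 is home in its pocket, bar 1 is still on the mat, and bar 2 is entering the middle pocket. Continuing.

Call:
send_rows([
  [[0,-20,0],0,1],
  [[-1,-20,0],0,1],
  [[0,-20,0],0,1],
  [[-1,-20,0],0,1],
  [[0,-12,0],0,1],
  [[0,0,0],0,1],
])

```text
clock: 27.55
eef_pos: [540.2, -192.7, 148.9]
eef_rot: [-3.142, -0.0, 1.543]
wrist_force: [0.1, 0.7, -1.7]
finger_gap: 17.4
finger_force: 50.0
```

Call:
send_rows([
  [[0,0,0],0,0.3],
  [[0,0,0],0,0],
  [[0,0,0],0,0],
  [[1,45,-4],0,0],
  [[0,0,0],0,0],
  [[0,0,0],0,1],
  [[0,0,0],0,1],
  [[0,0,0],0,1],
  [[0,0,0],0,1],
  [[0,0,0],0,1],
])

```text
clock: 28.55
eef_pos: [541.1, -148.0, 145.0]
eef_rot: [3.141, 0.0, 1.543]
wrist_force: [-0.5, -0.3, -0.9]
finger_gap: 17.4
finger_force: 50.0
```

Call:
send_rows([
  [[0,-12,0],0,1],
  [[-1,-8,0],0,1],
  [[0,-3,0],0,1],
  [[0,-3,0],0,1],
  [[0,-3,0],0,1],
  [[0,0,0],0,1],
])

```text
clock: 29.15
eef_pos: [540.1, -176.9, 145.0]
eef_rot: [3.141, 0.0, 1.543]
wrist_force: [0.0, -1.0, 1.0]
finger_gap: 17.3
finger_force: 50.0
```

Call:
send_rows([
  [[0,-3,0],0,1],
  [[0,-3,0],0,1],
  [[0,0,0],0,1],
])

```text
clock: 29.45
eef_pos: [540.3, -179.8, 145.0]
eef_rot: [-3.14, -0.005, 1.544]
wrist_force: [-0.1, 25.4, 8.7]
finger_gap: 17.7
finger_force: 50.0
```

Call:
send_rows([
  [[0,2,0],0,0.3],
  [[0,0,0],0,0],
  [[0,0,0],0,0],
  [[0,0,40],0,0],
  [[2,10,30],0,0],
  [[20,45,0],1.5,0],
  [[20,45,0],1.5,0],
  [[20,45,0],1.6,0],
  [[20,45,0],0,0],
  [[0,7,-20],0,0],
  [[0,0,-30],0,0],
  [[0,0,0],0,0],
])

```text
clock: 30.65
eef_pos: [620.8, 16.6, 161.2]
eef_rot: [-3.135, -0.0, 1.624]
wrist_force: [-0.8, 0.0, 0.6]
finger_gap: 47.0
finger_force: 0.0
```

```bash
python3 - <<'E'
from bars import *
c=camera("top"); s=camera("side");r=read_state();print(r["eef_pos"],r["eef_rot"],r["clock"])
im=c["color"].min(2)
for v in (194,195,196,215,216,217): print(v,[int(x) for x in im[v,306:326]])
for x in (479,541): print(px([x,-149,60],c))
g=s["color"].min(2)
for nm,(cx,cy) in {"bar1":(624.1,-8.8)}.items():
    for t in (-110,-95,-80,-60,-40,80,95,110):
        print(t,[int(g[tuple(np.round(px([cx+o-t*.052,cy+t,22],s)).astype(int)[::-1])]) for o in(-25,-16,-5,0,5,16,25)])
E
```

```text
[622.2  16.  165.4] [-3.1  0.   1.6] 30.75
194 [21, 23, 75, 90, 90, 89, 89, 89, 135, 192, 200, 196, 187, 181, 179, 174, 171, 169, 163, 159]
195 [21, 21, 69, 92, 94, 93, 95, 88, 146, 199, 212, 211, 211, 211, 211, 210, 210, 209, 209, 209]
196 [21, 21, 60, 92, 99, 100, 99, 89, 145, 198, 211, 211, 210, 210, 210, 211, 210, 211, 211, 210]
215 [21, 20, 21, 27, 84, 99, 99, 85, 196, 215, 213, 213, 212, 212, 211, 212, 210, 210, 211, 211]
216 [20, 21, 21, 26, 81, 97, 97, 85, 195, 214, 212, 211, 211, 211, 211, 210, 212, 211, 212, 212]
217 [21, 20, 22, 20, 69, 82, 82, 77, 194, 214, 210, 210, 211, 211, 211, 210, 211, 211, 211, 211]
[314.2 215.8]
[313.8 195.9]
-110 [56, 55, 84, 103, 107, 110, 91]
-95 [37, 38, 188, 149, 149, 114, 49]
-80 [39, 68, 205, 192, 172, 39, 88]
-60 [39, 103, 193, 194, 153, 107, 114]
-40 [38, 103, 201, 135, 107, 114, 45]
80 [29, 104, 116, 113, 112, 31, 40]
95 [30, 102, 196, 193, 192, 28, 44]
110 [30, 111, 112, 122, 30, 39, 44]
```

Both inserted bars are home (ends at columns 313–314) and bar 1 is unmoved. Picking it up.

Call:
send_rows([
  [[1,5,-20],0,0],
  [[0,0,-20],0,0],
  [[0,0,-15],0,0],
  [[0,0,-4],0,0],
  [[0,0,0],0,0],
])

```text
clock: 31.25
eef_pos: [623.3, 21.2, 106.4]
eef_rot: [3.141, 0.0, 1.623]
wrist_force: [0.2, -0.0, 0.1]
finger_gap: 47.3
finger_force: 0.0
```

Call:
send_rows([
  [[0,0,0],0,0.3],
  [[0,0,0],0,1],
  [[0,0,0],0,1],
  [[0,0,0],0,1],
  [[0,0,0],0,1],
  [[0,0,20],0,1],
  [[0,0,23],0,1],
  [[0,-20,0],-2.3,1],
  [[0,-20,0],-2.3,1],
  [[0,-10,0],0,1],
  [[0,0,0],0,1],
])

```text
clock: 32.35
eef_pos: [623.0, -29.4, 148.7]
eef_rot: [-3.141, -0.0, 1.543]
wrist_force: [0.8, 0.1, -2.2]
finger_gap: 17.5
finger_force: 50.0
```

Call:
send_rows([
  [[-17,0,0],0,1],
  [[0,-20,0],0,1],
  [[-1,-20,0],0,1],
  [[-1,-20,0],0,1],
  [[0,-11,0],0,1],
  [[0,0,0],0,1],
])

```text
clock: 32.95
eef_pos: [604.1, -99.9, 148.8]
eef_rot: [-3.141, -0.0, 1.543]
wrist_force: [0.8, -0.0, -1.5]
finger_gap: 17.6
finger_force: 50.0
```

```bash
python3 - <<'E'
from h import *
s=camera("side"); b=cv2.resize(s["color"][110:230,220:360],None,fx=4,fy=4);cv2.imwrite("pics/k.png",b);r=read_state();print(r["eef_pos"],r["eef_rot"],r["clock"])
E
```

```text
[604.14649132 -99.14739358 148.77409789] [-3.14133252e+00 -2.58470092e-04  1.54302164e+00] 33.0
```

View pics/k.png

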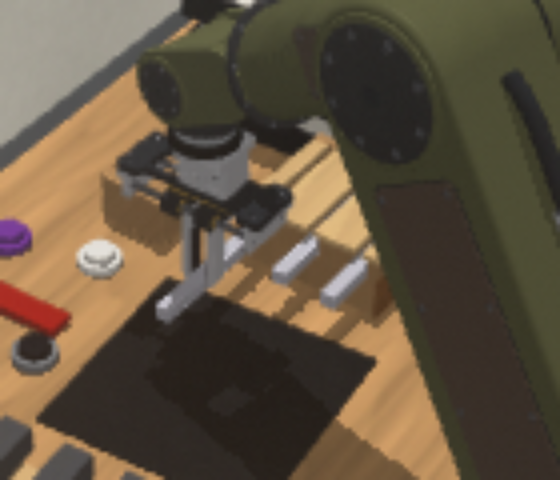

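Bar 1 is entering the last pocket, and the other two stand out equally at crop (295,260) and (343,283).

Call:
send_rows([
  [[0,-20,0],0,1],
  [[-1,-20,0],0,1],
  [[0,-20,0],0,1],
  [[-1,-20,0],0,1],
  [[0,-13,0],0,1],
  [[0,0,0],0,1],
])

```text
clock: 33.6
eef_pos: [602.2, -192.9, 148.8]
eef_rot: [-3.142, 0.0, 1.542]
wrist_force: [-0.4, -0.4, -1.7]
finger_gap: 17.5
finger_force: 50.0
```

Call:
send_rows([
  [[0,0,0],0,0.3],
  [[0,0,0],0,0],
  [[0,0,0],0,0],
  [[1,45,-4],0,0],
  [[0,0,0],0,0],
  [[0,0,0],0,1],
  [[0,0,0],0,1],
  [[0,0,0],0,1],
  [[0,0,0],0,1],
  [[0,0,0],0,1],
])

```text
clock: 34.6
eef_pos: [603.1, -148.0, 145.0]
eef_rot: [3.141, 0.0, 1.543]
wrist_force: [0.3, -0.4, -0.1]
finger_gap: 17.2
finger_force: 50.0
```

Call:
send_rows([
  [[0,-12,0],0,1],
  [[-1,-8,0],0,1],
  [[0,-3,0],0,1],
  [[0,-3,0],0,1],
  [[0,-3,0],0,1],
  [[0,0,0],0,1],
])

```text
clock: 35.2
eef_pos: [602.1, -176.9, 145.0]
eef_rot: [3.141, 0.0, 1.543]
wrist_force: [-0.2, -1.7, 1.2]
finger_gap: 17.6
finger_force: 50.0
```

Call:
send_rows([
  [[0,-3,0],0,1],
  [[0,-3,0],0,1],
  [[0,0,0],0,1],
])

```text
clock: 35.5
eef_pos: [602.2, -181.4, 145.0]
eef_rot: [-3.141, -0.002, 1.543]
wrist_force: [-0.5, 10.7, 4.4]
finger_gap: 17.0
finger_force: 50.0
```

Call:
send_rows([
  [[0,-2,0],0,1],
  [[0,0,0],0,1],
  [[0,2,0],0,0.3],
  [[0,0,0],0,0],
  [[0,0,0],0,0],
  [[0,0,45],0,0],
  [[0,10,40],0,0.5],
  [[20,45,0],0,1],
  [[20,45,0],0,1],
  [[20,45,0],0,1],
  [[20,45,0],0,1],
  [[20,40,0],0,1],
])

```text
clock: 36.7
eef_pos: [702.7, 49.3, 230.0]
eef_rot: [3.141, 0.0, 1.543]
wrist_force: [0.7, 0.0, 0.5]
finger_gap: 2.8
finger_force: 0.0
```

```bash
python3 - <<'E'
from h import *
np.set_printoptions(precision=1,suppress=True)
c=camera("top"); s=camera("side");r=read_state();print(r["eef_pos"],r["eef_rot"],r["clock"],r["finger_gap"])
im=c["color"].min(2)
for v in (175,176,177,195,196,216): print(v,[int(x) for x in im[v,306:326]])
for x in (479,541,603): print(px([x,-149,60],c))
for k in (c,s):
  for q in spot_point("confirm_top",k)[:5]: print(q["confidence"],toW(q["point"],k))
E
```

```text
[703.1  52.2 229.2] [-3.1 -0.   1.5] 36.8 0.5462644698363532
175 [45, 79, 91, 90, 92, 92, 92, 91, 97, 197, 220, 219, 217, 216, 216, 215, 215, 215, 215, 218]
176 [44, 77, 86, 86, 88, 89, 88, 86, 91, 189, 214, 214, 213, 213, 213, 213, 213, 212, 212, 213]
177 [39, 74, 84, 84, 84, 85, 85, 82, 91, 189, 214, 214, 214, 213, 213, 214, 214, 214, 214, 214]
195 [21, 23, 71, 94, 97, 97, 98, 90, 151, 203, 216, 215, 216, 215, 215, 214, 214, 214, 214, 214]
196 [23, 23, 61, 94, 102, 102, 102, 93, 149, 202, 216, 215, 215, 214, 215, 215, 215, 215, 215, 215]
216 [23, 21, 23, 27, 84, 100, 99, 86, 200, 218, 216, 216, 216, 215, 215, 215, 215, 216, 216, 216]
[314.2 215.8]
[313.8 195.9]
[313.4 176.4]
0.5 [853.  -76.1  21. ]
0.41 [719.7 277.   23.5]
0.4 [ 749.7 -107.6   23.2]
0.54 [718.6 278.8  21.5]
0.5 [856.1 -76.1  21.3]
0.43 [711.   53.6  25.6]
0.36 [444.4 566.1   1.7]
```

All three bars are home. Now pressing the button.

Call:
send_rows([
  [[8,3,-40],0,1],
  [[0,0,-40],0,1],
  [[0,0,-20],0,1],
  [[0,0,0],0,1],
  [[0,0,-4],0,1],
  [[0,0,-3],0,1],
  [[0,0,0],0,1],
])

```text
clock: 37.6
eef_pos: [710.3, 50.2, 124.0]
eef_rot: [3.14, -0.0, 1.543]
wrist_force: [0.5, 1.2, 0.2]
finger_gap: 0.7
finger_force: 0.0
```

Call:
send_rows([
  [[0,5,0],0,1],
  [[0,0,-3],0,1],
  [[0,0,-2],0,1],
  [[0,0,-2],0,1],
  [[0,0,0],0,1],
])

```text
clock: 38.1
eef_pos: [710.2, 55.8, 116.0]
eef_rot: [3.141, -0.0, 1.543]
wrist_force: [0.4, 3.1, 4.0]
finger_gap: 0.5
finger_force: 1.7
```

Touching the button. I'll press further.

Call:
send_rows([
  [[0,0,-2],0,1],
  [[0,0,-2],0,1],
  [[0,0,0],0,1],
])

```text
clock: 38.4
eef_pos: [710.3, 55.7, 113.4]
eef_rot: [3.141, -0.0, 1.543]
wrist_force: [-5.7, 2.4, 13.4]
finger_gap: 0.5
finger_force: 6.7
```

Call:
send_rows([
  [[0,0,-2],0,1],
  [[0,0,0],0,1],
])

```text
clock: 38.6
eef_pos: [710.4, 55.7, 113.1]
eef_rot: [3.14, -0.0, 1.543]
wrist_force: [-13.6, 2.9, 26.4]
finger_gap: 0.3
finger_force: 13.5
```

It has bottomed out: 26 N with no further travel, against a 5 N spring. I'll let go, retreat and check.

Call:
send_rows([
  [[0,0,0],0,1],
  [[0,0,10],0,1],
  [[0,0,40],0,1],
  [[0,0,50],0,1],
  [[0,0,50],0,1],
  [[-40,30,30],0,1],
  [[-40,40,0],0,1],
  [[-40,40,0],0,1],
  [[0,0,0],0,1],
  [[0,0,0],0,1],
])

```text
clock: 39.6
eef_pos: [604.9, 152.2, 285.8]
eef_rot: [3.141, 0.0, 1.544]
wrist_force: [-0.7, -0.7, 0.1]
finger_gap: 0.7
finger_force: 0.0
```

```bash
python3 - <<'E'
from h import *
c=camera("top"); a=cv2.resize(c["color"][90:250,140:400],None,fx=3,fy=3);cv2.imwrite("pics/z.png",a);r=read_state();print(r["eef_pos"],r["wrist_force"],r["clock"])
E
```

```text
[605.47127823 151.4583542  285.63224231] [-0.24891238  0.74932368  0.06388769] 39.65
```

View pics/z.png

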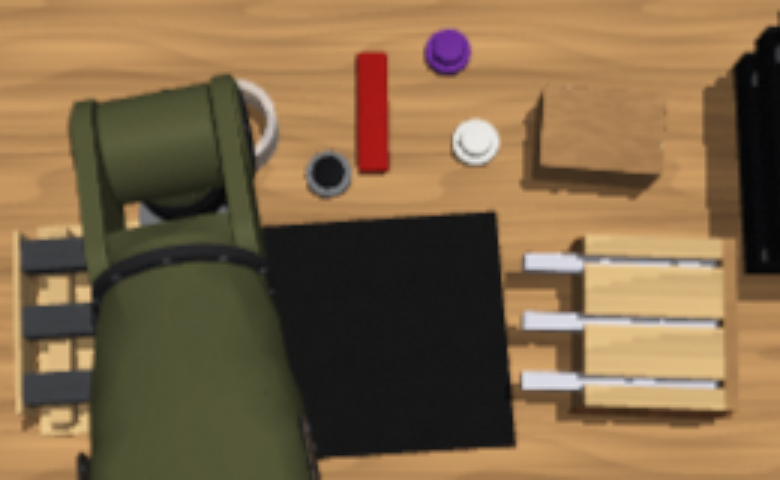

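All three bars sit in the pockets, at crop (550,262), (550,321) and (550,381). The arm is clear and everything visible on the bench is where it started.

```bash
python3 -c "
from cell import *
print(sign_off())"
```

```text
the job is handed in; nothing more can be done
None
```

All three bars were laid together on the mat, then loaded home in the crate insert; the grey-housed confirm button was pressed to its stop and let go, and the job was handed in at about 40 s (the hand-in returned no verdict).

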